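# Lever open the instrument case

### The job

Pick up the flat pry blade from the sheet of paper and use the blade, not the fingers, to lever up the closed cover of the aluminium instrument case through the notch in its front; then swing the cover fully open, until it leans back past upright and stays there. Finally lay the pry blade flat on top of the wooden rest block, and leave the other things on the bench where they are.

Things in the scene. Friction and masses are not known exactly. Their poses are not given: they have to be found in the camera images.
- case: open-topped aluminium box 110 (its x) x 130 (y) x 50 mm high, walls 4 mm, fixed. Origin: centre of underside; x points from the notched front (robot side) to the hinged side. Front wall (outer face x = -55 mm) has a pry notch in its middle, y -25 to +25 mm: there it is only 40 mm high, leaving a gap 10 mm high under the cover
- cover: flat aluminium plate 110 x 130 x 4 mm, 130 g, flush with the case's sides, no handle. Origin on the hinge axis (parallel to the case's y) at the plate's lower face: x = +55, z = 50.5 mm in the case's frame; the plate runs from there 110 mm along its own -x; its z points out of its outer face
- hinge (a joint): opening angle of the cover: 0 closed, 1.57 upright, 1.9 rad the stop. A stiff hinge that stays where it is left; it takes about 2 to 3 N at the free edge
- pry: black handle 110 x 20 wide x 22 mm high, then a flat steel blade 80 long x 20 wide x 2 mm thick straight ahead at mid-height; 190 mm, 60 g. Lies on the paper beside two other black-handled tools. Origin: under its middle, level with the handle's underside; x points to the tip: handle x = -95 to +15, blade to +95 mm, blade mid-plane z = 11 mm
- rest: plain wooden block 210 mm (its x) x 100 mm (its y) x 40 mm high, fixed; origin: centre of the underside
- sheet: white sheet 260 x 250 x 2 mm, fixed; origin: centre of the underside. The three tools lie on it side by side, about 75 mm apart
- driver: bystander: screwdriver, 180 mm long, round black handle 26 mm thick and a thin round shaft; origin under its middle
- file: bystander: file, 190 mm long, black handle 90 x 18 x 22 mm and a narrow steel bar 100 x 10 x 7 mm; origin under the joint of handle and bar
- board: bystander: loose bare circuit board 50 x 150 x 4 mm with 6 mm high parts on it, flat on the table between robot and case; origin under its centre
- jar: bystander: jar, 54 mm wide, 60 mm high, behind the case; origin under its centre
- spool: bystander: metal spool, 60 mm wide, 48 mm high, behind the case; origin under its centre
- wblock: bystander: dark wood block 60 x 130 x 45 mm behind the case; origin under its centre
Things that resemble listed ones, but are neither listed nor needed, are in the scene too. Leave any orange or red look-alike of the pry alone.

How it is judged:
On the way, in this order (a step that is already met when the one before it is completed fails the run):
1. the blade lifts the cover: it stands open more than 0.2 rad while the pry blade bears on it (value of joint hinge above 0.2 rad and contact force between pry and cover above 0.2 N), for 0.04 s.
2. the cover is swung open past upright (over 1.6 rad) (value of joint hinge above 1.6 rad), for 0.2 s.
At the end, for the whole second after the job is handed in: The cover stands open past upright (more than 1.6 rad); the pry blade lies at rest on the wooden rest block, its middle over the block's top and its blade level to 0.12 rad (either face up) (value of joint hinge above 1.6 rad and contact force between pry and rest above 0.1 N and x of pry in the frame of rest between -0.1 and 0.1 m and y of pry in the frame of rest between -0.05 and 0.05 m and (angle between pry's own z axis and vertical below 0.12 rad or angle between pry's own z axis and vertical above 3.02 rad) and linear speed of pry below 0.02 m/s); the robot touches nothing.
It fails at once if the robot's fingers or arm press on the cover (over 1 N) while it is less than 0.25 rad open (value of joint hinge below 0.25 rad and contact force between any of the fingers, the arm and cover above 1 N).
It fails at once if another loose thing (screwdriver, file, circuit board, jar, spool, dark block) is moved by more than 30 mm (distance of any of driver, file, board, jar, spool, wblock from where it was at the start of the episode above 0.03 m).
It also fails if it takes over 61 s, if anything falls off the work surface, if the arm or the gripper's body presses on something with over 40 N, if the wrist force passes 120 N, or if a joint passes its speed limit or range.

### The arm

A 6-joint arm with a two-finger parallel gripper is mounted at the origin on the work surface. World frame = base frame: x ahead of the robot, y to its left, z up, the work surface at z = 0. Lengths are in m, angles in rad, forces in N, time in s.
With the tool pointing down it reaches from about 0.225 to 0.875 m from the base axis. Payload 3.4 kg.
Tool frame: the origin (TCP) lies at the very end of the fingers, on their centre line; the grasp point (between the pads) lies manip.grip_point_offset behind it (manip.grip_point_offset is the distance from the TCP to the grasp point, in m); z points along the fingers, y is the line along which they close (so a half turn about z gives the same grasp; the last joint's range is limited). The gripper opens to 85 mm and grips with 20 to 120 N. Pads are 22 mm wide; open, the fingers measure 114 mm over their backs; the gripper's body (76 mm by 85 mm) begins 54 mm behind the grasp point. The pads swing forward as they close: fully open they stand 13 mm farther back than shut.
Start: joints at [-0.121, 0.276, 1.505, -0, 1.361, -0.121], TCP at [0.575, -0, 0.231] pointing down, gripper open.
Joint ranges: [-2.89, 2.89], [-0.75, 2.08], [0.22, 2.7], [-1.18, 4.32], [0.11, 2.71], [-2.7, 2.7]. Speed limits (rad/s): [2.57, 2.57, 3.14, 3.14, 3.14, 3.14].

### API

Orientations are given as a unit quaternion [w, x, y, z].
In Python, from rig import manip gives the robot as it stands.
- The arm moves only by the shell command python3 -m pendant 'ROWS' [FORCE]. ROWS is JSON, a list of rows, each an object of numbers: "jaw": the opening, from -1 (shut) to 1 (fully open); "tx", "ty", "tz": the shift along the world's x, y, z in cm; "ax", "ay", "az": the turn, a rotation vector about the world's x, y, z in degrees. In form: [{"jaw": .., "tx": .., "ty": .., "tz": .., "ax": .., "ay": .., "az": ..}, ...]. A call has 1 to 10 rows; each row is the pose to reach, as a shift and turn from the pose commanded when the call began; what a row does not reach only later rows make up. A row lasts 1/8 s, in which the tool goes at most 62.5 mm and 10.7 degrees, less where a joint would pass 70% of its speed; a pose out of reach is approached as far as the arm can. A call with a gripper value outside its range is refused whole. The fingers move at their own pace and stop on an object; FORCE is the grip in N (left out, the last holds). Time passes only in rows, so rows that repeat a pose let the fingers close. It gives the time, the measured TCP pose, the force, the opening and the grip force at its end, in the units of the state.
- manip.get_state(): the state, without advancing time (a new reading comes with each control period).
- manip.get_image(name): name is "scene" or "side" or "wrist"; returns a dict with "pixels" (480x640x3 uint8, blue, green, red), "depth" (480x640 float32, m along the optical axis (not along the pixel's ray), 0 where there is no reading), "fx", "fy", "cx", "cy" (pixels), "pose" (4x4, takes a point from camera to world coordinates). Camera axes: x right, y down, z forward; pixel columns grow to the right and rows downward; lengths in m; the calibration is good to about 2 mm. A picture is of the moment at which its call begins.
- manip.sign_off(): hands the job in; it is judged then, once.
The state is a dict: "clock": time; "qpos": joint angles; "qd": joint speeds; "effort": joint torques, N m; "position": TCP position; "ee_rot": TCP orientation; "contact_force": force on the tool from outside, world axes, zero at the start; "moment": the same for the moment, N m; "width": finger opening in m; "gripper_force": force on a finger pad.
Only numpy, scipy, OpenCV 4.12 (cv2) and the standard library are available. Lean on these libraries where they do the work, as an engineer would, in place of code of your own. Each camera call takes 0.05 s, during which the arm holds its last target. There are 200 camera calls.

## Working session

There is one attempt and no reset: what is moved stays moved. The work goes in short steps, Python scripts to look and compute and a shell command to move; the robot and the scene stay as the last step left them, time stands still between calls to the robot, and variables do not carry over. Pictures are saved under pics/ and viewed, at most 10 in all, crops included, and the job is handed in when it is done.

```bash
mkdir -p pics; ls
python3 - <<'E'
from rig import manip
import cv2,numpy as np
a=[]
for n in("scene","side"):
    im=manip.get_image(n); np.savez(n+".npz",**im); cv2.imwrite(f"pics/{n}0.png",im["pixels"]); print(n,im["fx"],im["pose"].round(3).tolist())
print(manip.get_state(), manip.grip_point_offset)
E
```

```text
pics
scene 484.69862233739656 [[0.788, 0.44, -0.431, 0.978], [0.616, -0.575, 0.539, -0.528], [-0.01, -0.69, -0.724, 0.8], [0.0, 0.0, 0.0, 1.0]]
side 559.2743221048556 [[-0.993, -0.058, 0.101, 0.418], [-0.116, 0.595, -0.795, 0.878], [-0.014, -0.801, -0.598, 0.738], [0.0, 0.0, 0.0, 1.0]]
{'clock': 0.1, 'qpos': array([-1.21011578e-01,  2.76551288e-01,  1.50596732e+00, -3.52946997e-05,
        1.36073025e+00, -1.20958213e-01]), 'qd': array([-0.00096896, -0.00088209, -0.00405864, -0.00067746, -0.00221121,
       -0.00054853]), 'effort': array([ 1.55745878e-03, -4.17697620e+01, -2.46405226e+01, -1.74112388e-04,
        5.80947395e-03,  2.85749664e-07]), 'position': array([5.74539046e-01, 3.13335965e-05, 2.30530711e-01]), 'ee_rot': array([-6.41306318e-04,  7.07122793e-01,  7.07090284e-01, -5.24190624e-04]), 'contact_force': array([-0.24410136,  0.66970721, -0.03706461]), 'moment': array([-0.00542946, -0.01893365,  0.03797491]), 'gripper_force': 0.0, 'width': 0.08541448746398542} 0.0187
```

View pics/scene0.png

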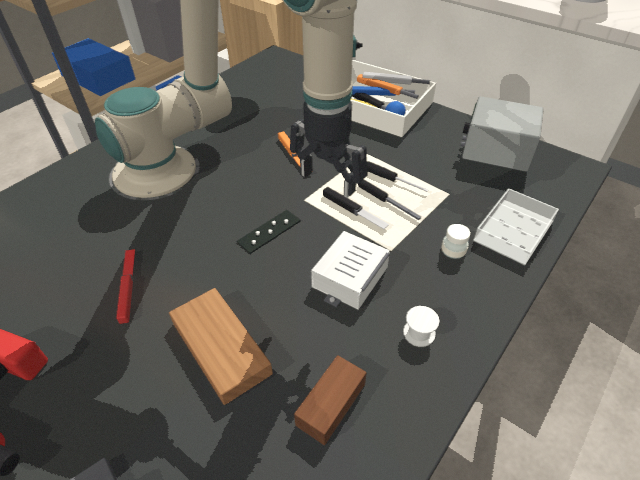

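View pics/side0.png

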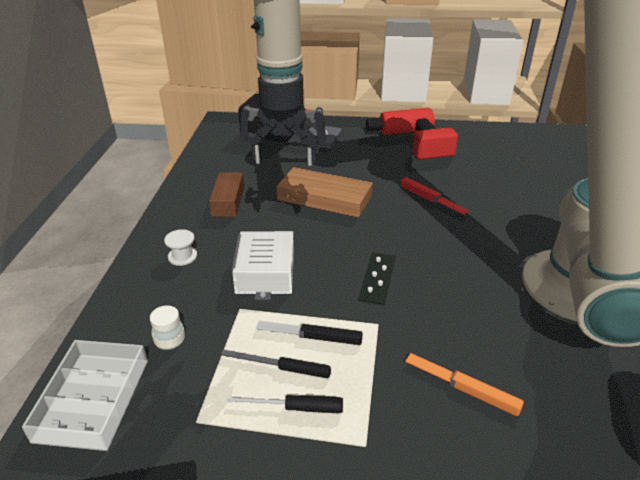

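The scene and side pictures show these pry candidates:
- black handle with a broad steel blade, at scene (355,208) / side (310,332): this fits the pry
- black handle with a narrow bar, at scene (390,197): the file
- black handle with a thin shaft, at scene (395,175): the driver
- orange look-alike at scene (290,148) and red ones at (126,285) and (20,350): leave alone

The case is the pale box at scene (350,268) / side (264,262). The wooden rest is at scene (220,343) / side (325,192).

```bash
cat > h.py <<'E'
import numpy as np,cv2
def cloud(im):
    d=im["depth"]; v,u=np.mgrid[0:480,0:640]
    P=np.stack([(u-im["cx"])/im["fx"]*d,(v-im["cy"])/im["fy"]*d,d],-1)
    T=np.array(im["pose"]); W=P@T[:3,:3].T+T[:3,3]; W[d==0]=np.nan; return W
def rect(P):
    (c,s,a)=cv2.minAreaRect((P[:,:2]*1000).astype(np.float32)); return np.round(c,1),np.round(s,1),round(a,1)
def blobs(m,W,mn=40):
    n,l,st,c=cv2.connectedComponentsWithStats(m.astype(np.uint8))
    for i in range(1,n):
        if st[i,4]>=mn:
            P=W[l==i]; print(np.round(c[i]),st[i,4],*rect(P),"z",np.round(np.nanpercentile(P[:,2],[5,50,95])*1000,1))
E
python3 - <<'E'
from h import *
for n in("scene","side"):
    im=np.load(n+".npz"); W=cloud(im); px=im["pixels"]; hsv=cv2.cvtColor(px,cv2.COLOR_BGR2HSV)
    x,y,z=W[...,0],W[...,1],W[...,2]; R=(x>.15)&(x<.95)&(y>-.5)&(y<.5)
    for nm,m in(("table+>6mm",R&(z>.006)&(z<.12)),("top54",R&(abs(z-.0545)<.004)),("top40",R&(abs(z-.04)<.003)),
      ("steel-dark on sheet",R&(z>.006)&(z<.04)&(y>.05)),("sheet",R&(hsv[...,2]>150)&(hsv[...,1]<60)&(z<.006))):
        print(n,nm); blobs(m,W,60)
im=np.load("side.npz")["pixels"]; a=cv2.resize(im[215:430,190:400],None,fx=2.7,fy=2.7,interpolation=2); cv2.imwrite("pics/crop.png",a)
E
```

```text
scene table+>6mm
[288. 145.] 207 [227.8 280.1] [ 27.9 168.9] 54.9 z [ 7.4 20.3 26.1]
[388. 174.] 401 [530.1 352.9] [179.6  52. ] 1.9 z [10.  21.9 29.9]
[385. 197.] 489 [561.5 266.2] [ 45. 187.] 76.8 z [ 7.3 18.4 26.5]
[352. 207.] 677 [505.8 198.6] [ 46.  203.6] 85.4 z [ 8.4 17.8 27.4]
[516. 225.] 3043 [840.2 359.1] [178.3 120.8] 89.9 z [ 7.2 24.5 41.8]
[268. 230.] 437 [393.8  15.3] [149.1  52.2] 81.8 z [ 6.1  7.  11.5]
[456. 241.] 746 [760.2 217.3] [52.7 51.9] 63.4 z [11.7 48.2 63. ]
[350. 269.] 3750 [619.3  31.2] [131.2 187. ] 15.3 z [12.1 55.5 58.3]
[126. 288.] 828 [ 267.8 -284. ] [ 21.4 192.2] 49.2 z [10.4 20.3 25.1]
[221. 345.] 6154 [ 528.8 -268.2] [102.  212.6] 74.7 z [21.2 41.2 43.6]
[422. 324.] 947 [806.8 -13.8] [59.  60.4] 15.0 z [ 7.2 48.9 51.5]
[ 31. 350.] 451 [ 267.6 -490.4] [75.7 19.2] 0.2 z [13.  57.2 68.4]
[330. 399.] 3331 [ 759.  -230.1] [ 61.3 130.8] 3.7 z [16.3 45.9 48.3]
scene top54
[351. 262.] 2620 [623.3  20.1] [114.4 133.9] 5.9 z [53.6 56.  58. ]
scene top40
[530. 214.] 268 [840.2 360. ] [120.3 175.9] 0.1 z [37.4 40.7 42.7]
[495. 233.] 140 [814.2 287. ] [ 55.5 11
[... 2970 characters left out ...]
252.9 271.5] [ 24.7 190.1] 62.7 z [ 8.8 17.5 24.3]
[304. 402.] 1197 [529.3 345.7] [179.5  26.3] 3.9 z [13.8 23.5 29.3]
[ 60. 423.] 77 [859.  418.2] [15.6 55.1] 51.2 z [ 6.3  8.8 12.5]
[ 86. 426.] 72 [815.4 419.5] [13.2 58.9] 54.8 z [ 6.6  9.5 12. ]
side sheet
[180. 260.] 121 [808.7  -2.1] [38.7 63.5] 81.5 z [0.7 4.3 5.9]
[246. 292.] 69 [645.9  87.5] [45.8  8.4] 1.8 z [0.3 3.4 5.8]
[293. 381.] 14978 [526.9 265.6] [255.2 263.4] 87.0 z [0.9 3.  5.1]
[104. 364.] 684 [849.  289.9] [96.6 30.9] 0.6 z [1.9 4.1 5.7]
[ 90. 390.] 780 [849.1 347.2] [96.4 33.8] 0.8 z [2.  4.  5.7]
[ 75. 420.] 866 [849.2 402.5] [97.2 31.3] 0.5 z [1.9 4.  5.7]
[ 69. 445.] 159 [838.9 443.6] [120.8   4.8] 0.8 z [0.  3.4 5.7]
```

View pics/crop.png

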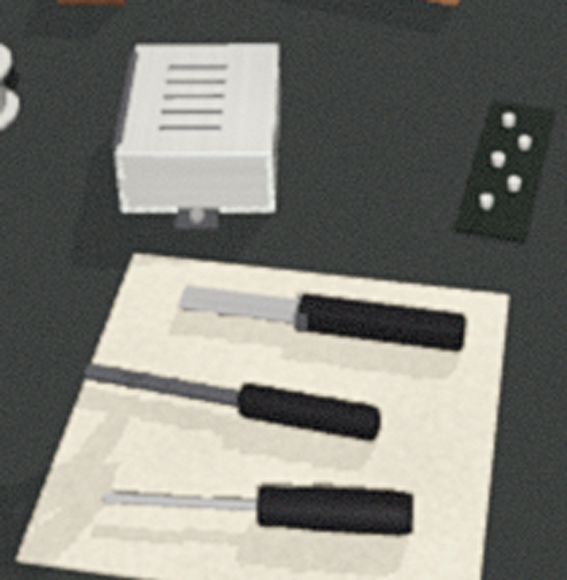

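The crop confirms the choice. The pry is the black handle at crop (380,322) with a broad light blade whose tip is at (183,298), pointing world +x. The file and driver below it have narrow bars. Next I'll get the pry's exact pose.

Run:
```python
from h import *
for n in("scene","side"):
    im=np.load(n+".npz"); W=cloud(im); hsv=cv2.cvtColor(im["pixels"],cv2.COLOR_BGR2HSV)
    x,y,z=W[...,0],W[...,1],W[...,2]; m=(abs(x-.508)<.12)&(abs(y-.192)<.035)
    H=W[m&(hsv[...,2]<60)&(z>.018)]; print("handle top",rect(H),H.mean(0).round(4))
    B=W[m&(hsv[...,2]>60)&(z>.0085)&(z<.03)]; print("blade",rect(B),B.mean(0).round(4))
    t=W[(abs(z-.0555)<.004)&(abs(x-.62)<.09)&(abs(y-.02)<.1)]; print("cover",rect(t),"z",np.median(t[:,2]), "edge percentiles")
    a=np.radians(5.9);R=np.array([[np.cos(a),np.sin(a)],[-np.sin(a),np.cos(a)]]);q=(t[:,:2]-[.622,.02])@R.T; print(np.percentile(q,[.5,99.5],axis=0).round(4).tolist())
```

```text
handle top (array([473.5, 187.2]), array([ 18.4, 104.7]), 87.5) [0.4712 0.1864 0.0243]
blade (array([512.3, 189.1]), array([ 24.4, 188.7]), 86.1) [0.5444 0.1867 0.0178]
cover (array([623.3,  20.1]), array([114.4, 133.9]), 5.9) z 0.05612252259301642 edge percentiles
[[-0.0552, -0.0655], [0.0577, 0.0645]]
handle top (array([470.7, 194.4]), array([ 17.6, 106.4]), 85.0) [0.47   0.1961 0.0237]
blade (array([510.6, 188.1]), array([ 24.3, 190.6]), 85.2) [0.5397 0.1859 0.0173]
cover (array([621.2,  19.6]), array([113.9, 137.4]), 5.9) z 0.05582574383776012 edge percentiles
[[-0.0573, -0.0661], [0.0549, 0.0661]]
```

```bash
python3 -m pendant '[{"jaw":0.2,"tx":-1,"ty":3,"tz":0,"az":10},{"jaw":0.2,"tx":-2,"ty":6,"tz":0,"az":20},{"jaw":0.2,"tx":-3,"ty":9,"tz":-1,"az":30},{"jaw":0.2,"tx":-4,"ty":12,"tz":-3,"az":40},{"jaw":0.2,"tx":-5,"ty":15,"tz":-5,"az":50},{"jaw":0.2,"tx":-6,"ty":18,"tz":-7,"az":60},{"jaw":0.2,"tx":-6.6,"ty":18.9,"tz":-9,"az":70},{"jaw":0.2,"tx":-6.6,"ty":18.9,"tz":-11,"az":80},{"jaw":0.2,"tx":-6.6,"ty":18.9,"tz":-13,"az":85.7},{"jaw":0.2,"tx":-6.6,"ty":18.9,"tz":-13,"az":85.7}]' 60
python3 - <<'E'
from rig import manip
from h import *
print(manip.get_state()["position"],manip.get_state()["width"])
im=manip.get_image("wrist"); cv2.imwrite("pics/w1.png",im["pixels"])
W=cloud(im);hsv=cv2.cvtColor(im["pixels"],cv2.COLOR_BGR2HSV)
x,y,z=W[...,0],W[...,1],W[...,2]; m=(abs(x-.508)<.12)&(abs(y-.192)<.035)
for k in((hsv[...,2]<60)&(z>.018)&(z<.03)&m, m&(hsv[...,2]>60)&(z>.009)&(z<.018)): blobs(k,W,300)
E
```

```text
[5.74539046e-01 3.13335965e-05 2.30530711e-01] 0.08541448746398542invalid input at $[0]: expected keys jaw, tx, ty, tz, ax, ay, az
```

View pics/w1.png

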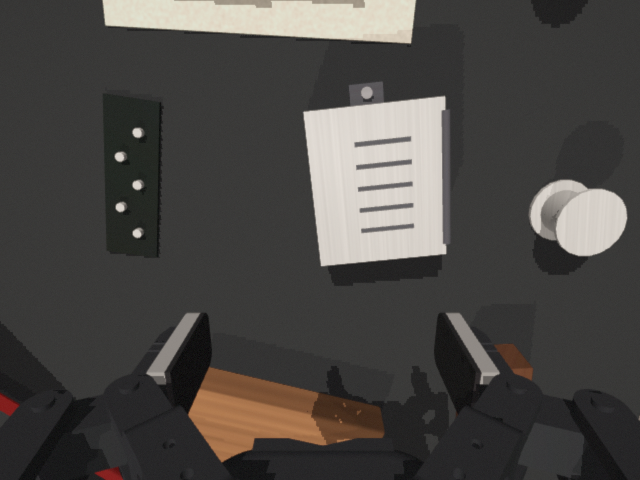

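The move was refused because every row needs all seven keys. The wrist picture shows the case at (380,180) with its dark hinge strip at (445,175), on the side away from the robot as expected.

```bash
python3 -m pendant '[{"jaw":0.2,"tx":-1,"ty":3,"tz":0,"ax":0,"ay":0,"az":10},{"jaw":0.2,"tx":-2,"ty":6,"tz":0,"ax":0,"ay":0,"az":20},{"jaw":0.2,"tx":-3,"ty":9,"tz":-1,"ax":0,"ay":0,"az":30},{"jaw":0.2,"tx":-4,"ty":12,"tz":-3,"ax":0,"ay":0,"az":40},{"jaw":0.2,"tx":-5,"ty":15,"tz":-5,"ax":0,"ay":0,"az":50},{"jaw":0.2,"tx":-6,"ty":18,"tz":-7,"ax":0,"ay":0,"az":60},{"jaw":0.2,"tx":-6.6,"ty":18.9,"tz":-9,"ax":0,"ay":0,"az":70},{"jaw":0.2,"tx":-6.6,"ty":18.9,"tz":-11,"ax":0,"ay":0,"az":80},{"jaw":0.2,"tx":-6.6,"ty":18.9,"tz":-13,"ax":0,"ay":0,"az":85.7},{"jaw":0.2,"tx":-6.6,"ty":18.9,"tz":-13,"ax":0,"ay":0,"az":85.7}]' 60
python3 - <<'E'
from rig import manip
from h import *
print(manip.get_state()["position"],manip.get_state()["width"])
im=manip.get_image("wrist"); cv2.imwrite("pics/w2.png",im["pixels"])
W=cloud(im);hsv=cv2.cvtColor(im["pixels"],cv2.COLOR_BGR2HSV)
x,y,z=W[...,0],W[...,1],W[...,2]; m=(abs(x-.508)<.12)&(abs(y-.192)<.035)
for k in((hsv[...,2]<60)&(z>.018)&(z<.03)&m, m&(hsv[...,2]>60)&(z>.009)&(z<.018)): blobs(k,W,300)
E
```

```text
clock: 1.4
position: [0.5075, 0.1887, 0.0997]
ee_rot: [-0.002, 0.038, 0.999, -0.001]
contact_force: [-0.5, -0.6, 0.0]
width: 0.0515
gripper_force: 0.0
[0.50753571 0.18869227 0.09973726] 0.051505292107648794
[324. 182.] 6304 [472.3 191.6] [ 19.6 109.4] 85.8 z [21.1 23.  24.2]
[324. 330.] 2993 [569.  184.5] [20.  76.6] 86.0 z [12.3 13.2 14.3]
```

View pics/w2.png

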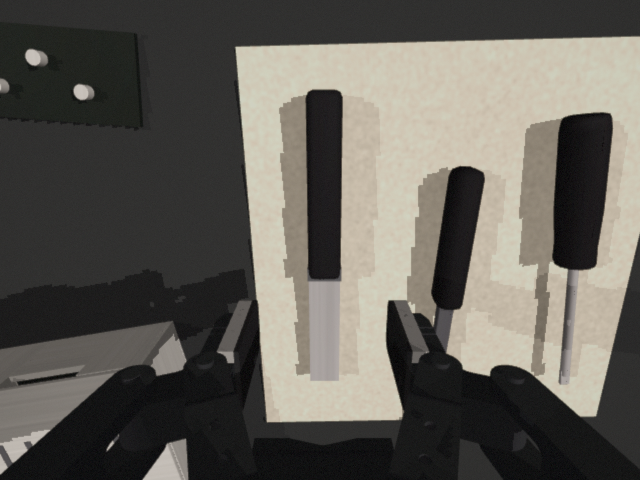

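The wrist picture shows the pry centred between the fingers, with its handle at (324,182) and blade at (324,330). The file's handle at (460,240) clears the right finger.

```bash
python3 -m pendant '[{"jaw":0.2,"tx":0,"ty":0,"tz":-4,"ax":0,"ay":0,"az":0},{"jaw":0.2,"tx":0,"ty":0,"tz":-7,"ax":0,"ay":0,"az":0},{"jaw":0.2,"tx":0,"ty":0,"tz":-9.4,"ax":0,"ay":0,"az":0},{"jaw":0.2,"tx":0,"ty":0,"tz":-9.4,"ax":0,"ay":0,"az":0},{"jaw":-1,"tx":0,"ty":0,"tz":-9.4,"ax":0,"ay":0,"az":0},{"jaw":-1,"tx":0,"ty":0,"tz":-9.4,"ax":0,"ay":0,"az":0},{"jaw":-1,"tx":0,"ty":0,"tz":-9.4,"ax":0,"ay":0,"az":0},{"jaw":-1,"tx":0,"ty":0,"tz":-9.4,"ax":0,"ay":0,"az":0},{"jaw":-1,"tx":0,"ty":0,"tz":-9.4,"ax":0,"ay":0,"az":0}]' 100
python3 -m pendant '[{"jaw":-1,"tx":0,"ty":0,"tz":0,"ax":0,"ay":0,"az":0},{"jaw":-1,"tx":0,"ty":0,"tz":0,"ax":0,"ay":0,"az":0}]'
```

```text
clock: 2.58
position: [0.5104, 0.1893, 0.0093]
ee_rot: [0.002, 0.038, 0.999, 0.001]
contact_force: [-0.7, -0.7, 6.1]
width: 0.0175
gripper_force: 98.9
clock: 2.82
position: [0.5104, 0.1893, 0.0092]
ee_rot: [0.002, 0.038, 0.999, 0.001]
contact_force: [-0.9, -0.1, 5.8]
width: 0.0172
gripper_force: 98.9
```

```bash
python3 -m pendant '[{"jaw":-1,"tx":0,"ty":0,"tz":3,"ax":0,"ay":0,"az":0},{"jaw":-1,"tx":0,"ty":0,"tz":7,"ax":0,"ay":0,"az":0},{"jaw":-1,"tx":-1,"ty":-3,"tz":10,"ax":0,"ay":0,"az":3},{"jaw":-1,"tx":-3,"ty":-7,"tz":11,"ax":0,"ay":0,"az":6},{"jaw":-1,"tx":-5,"ty":-11,"tz":11,"ax":0,"ay":0,"az":10},{"jaw":-1,"tx":-6,"ty":-15,"tz":11,"ax":0,"ay":0,"az":10.1},{"jaw":-1,"tx":-6,"ty":-18.7,"tz":11,"ax":0,"ay":0,"az":10.1},{"jaw":-1,"tx":-6,"ty":-18.7,"tz":9,"ax":0,"ay":0,"az":10.1},{"jaw":-1,"tx":-6,"ty":-18.7,"tz":7,"ax":0,"ay":0,"az":10.1},{"jaw":-1,"tx":-6,"ty":-18.7,"tz":7,"ax":0,"ay":0,"az":10.1}]'
python3 - <<'E'
from rig import manip
from h import *
for n in("wrist","side","scene"):
    im=manip.get_image(n); np.savez("m_"+n+".npz",**im)
    W=cloud(im);hsv=cv2.cvtColor(im["pixels"],cv2.COLOR_BGR2HSV)
    x,y,z=W[...,0],W[...,1],W[...,2]; print(n); blobs((x>.44)&(x<.56)&(abs(y-.01)<.05)&(z>.06)&(z<.1)&(hsv[...,2]>90),W,50)
    t=(abs(z-.0555)<.005)&(abs(x-.62)<.1)&(abs(y-.02)<.1); blobs(t,W,300)
    if n=="wrist": cv2.imwrite("pics/w3.png",im["pixels"])
E
```

```text
clock: 4.08
position: [0.448, 0.002, 0.0769]
ee_rot: [-0.001, -0.05, 0.999, 0.0]
contact_force: [0.3, -0.4, -0.3]
width: 0.0176
gripper_force: 98.2
wrist
[323. 405.] 3412 [490.7   5.8] [41.5 20. ] 6.0 z [79.9 80.8 81.6]
side
[322. 239.] 278 [503.5   6.6] [78.2 24.6] 5.5 z [80.9 83.4 85.7]
[263. 252.] 2420 [621.1  19.1] [113.7 136.5] 5.9 z [53.3 55.8 58.1]
scene
[303. 229.] 283 [506.1   8.2] [79.9 23.6] 6.7 z [82.3 84.4 86.1]
[351. 262.] 2762 [623.   19.9] [115.1 133.1] 6.1 z [53.7 56.1 58.5]
```

View pics/w3.png

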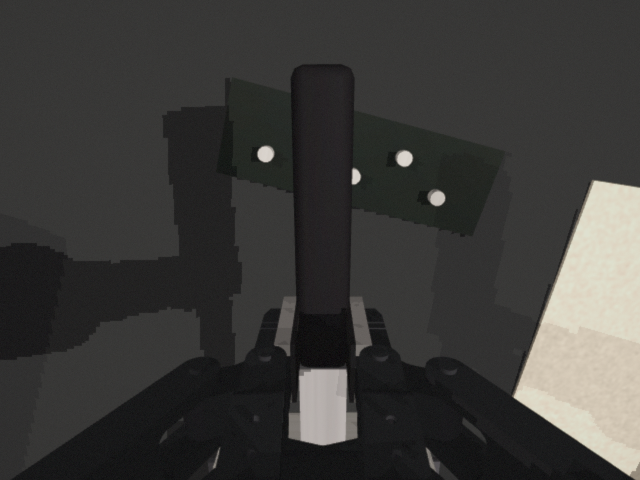

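```bash
python3 - <<'E'
from h import *
for n in("wrist","side","scene"):
    im=np.load("m_"+n+".npz"); W=cloud(im);v=cv2.cvtColor(im["pixels"],cv2.COLOR_BGR2HSV)[...,2]
    x,y,z=W[...,0],W[...,1],W[...,2]; P=W[(x>.47)&(x<.54)&(abs(y-.007)<.015)&(z>.07)&(z<.095)&(v>90)]
    print(n,np.polyfit(P[:,0]-.5,P[:,2],1), [np.median(P[abs(P[:,0]-c)<.01,2]) for c in(.48,.5,.52,.535)])
E
python3 -m pendant '[{"jaw":-1,"tx":0,"ty":0,"tz":-2,"ax":0,"ay":0,"az":0},{"jaw":-1,"tx":0,"ty":0,"tz":-3,"ax":0,"ay":0,"az":0},{"jaw":-1,"tx":0,"ty":0,"tz":-3.55,"ax":0,"ay":0,"az":0},{"jaw":-1,"tx":0,"ty":0,"tz":-3.55,"ax":0,"ay":0,"az":0},{"jaw":-1,"tx":0,"ty":0,"tz":-3.55,"ax":0,"ay":0,"az":0}]'
```

```text
wrist [-0.00726532  0.08067589] [np.float64(0.0808220700801065), np.float64(0.08068603606315612), np.float64(0.08021904616876296), np.float64(nan)]
side [0.00017094 0.08333497] [np.float64(0.08347180806012122), np.float64(0.08345574712967496), np.float64(0.08315488105094737), np.float64(0.08322439421281452)]
scene [0.00125615 0.08437881] [np.float64(0.08433328941120921), np.float64(0.08427749360329284), np.float64(0.08422803370012533), np.float64(0.08461742831502173)]
clock: 4.85
position: [0.4494, 0.0019, 0.0422]
ee_rot: [0.0, -0.051, 0.999, -0.0]
contact_force: [1.0, 0.2, -0.1]
width: 0.0173
gripper_force: 98.2
  return _methods._mean(a, axis=axis, dtype=dtype,
  ret = ret.dtype.type(ret / rcount)
```

Level blade, at about z 46 mm. I'll insert it slowly and watch the force.

```bash
python3 -m pendant '[{"jaw":-1,"tx":1,"ty":0.1,"tz":0,"ax":0,"ay":0,"az":0},{"jaw":-1,"tx":2,"ty":0.2,"tz":0,"ax":0,"ay":0,"az":0},{"jaw":-1,"tx":2.7,"ty":0.3,"tz":0,"ax":0,"ay":0,"az":0},{"jaw":-1,"tx":3.3,"ty":0.35,"tz":0,"ax":0,"ay":0,"az":0},{"jaw":-1,"tx":3.3,"ty":0.35,"tz":0,"ax":0,"ay":0,"az":0}]'
python3 -m pendant '[{"jaw":-1,"tx":1,"ty":0.1,"tz":0,"ax":0,"ay":0,"az":0},{"jaw":-1,"tx":2,"ty":0.2,"tz":0,"ax":0,"ay":0,"az":0},{"jaw":-1,"tx":2,"ty":0.2,"tz":0,"ax":0,"ay":0,"az":0}]'
```

```text
clock: 5.48
position: [0.4826, 0.0055, 0.0417]
ee_rot: [0.0, -0.051, 0.999, 0.0]
contact_force: [-0.4, 0.4, -0.3]
width: 0.0171
gripper_force: 98.2
clock: 5.85
position: [0.5035, 0.0074, 0.0419]
ee_rot: [0.001, -0.051, 0.999, -0.0]
contact_force: [-0.2, -0.2, -0.2]
width: 0.0173
gripper_force: 98.2
```

```bash
python3 -m pendant '[{"jaw":-1,"tx":0,"ty":0,"tz":0.6,"ax":0,"ay":0,"az":0},{"jaw":-1,"tx":0,"ty":0,"tz":1.2,"ax":0,"ay":0,"az":0},{"jaw":-1,"tx":0.2,"ty":0,"tz":1.8,"ax":0,"ay":0,"az":0},{"jaw":-1,"tx":0.3,"ty":0,"tz":2.4,"ax":0,"ay":0,"az":0},{"jaw":-1,"tx":0.5,"ty":0,"tz":3.0,"ax":0,"ay":0,"az":0},{"jaw":-1,"tx":0.6,"ty":0.1,"tz":3.4,"ax":0,"ay":0,"az":0},{"jaw":-1,"tx":0.6,"ty":0.1,"tz":3.4,"ax":0,"ay":0,"az":0}]'
python3 - <<'E'
from rig import manip
from h import *
im=manip.get_image("side"); cv2.imwrite("pics/s4.png",cv2.resize(im["pixels"][150:330,190:430],None,fx=2.5,fy=2.5))
W=cloud(im);v=cv2.cvtColor(im["pixels"],cv2.COLOR_BGR2HSV)[...,2];x,y,z=W[...,0],W[...,1],W[...,2]
P=W[(x>.57)&(x<.67)&(abs(y-.02)<.06)&(z>.06)&(z<.13)];p=np.polyfit(P[:,0],P[:,2],1);print(p,np.arctan(-p[0]))
E
```

```text
clock: 6.72
position: [0.5086, 0.0084, 0.0763]
ee_rot: [0.001, -0.051, 0.999, -0.0]
contact_force: [-1.9, 0.5, -1.1]
width: 0.0172
gripper_force: 98.1
[-0.39362212  0.32265607] 0.3749961449894143
```

View pics/s4.png

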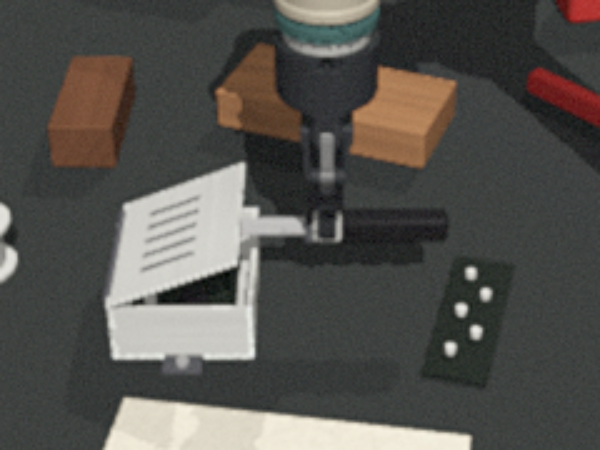

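The side crop shows the blade at (270,225) under the cover, holding it about 0.37 rad open with the fingers well clear. Step 1 is met, so I'll follow the arc.

```bash
python3 -m pendant '[{"jaw":-1,"tx":0.4,"ty":0,"tz":0.7,"ax":0,"ay":0,"az":0},{"jaw":-1,"tx":0.8,"ty":0.1,"tz":1.4,"ax":0,"ay":0,"az":0},{"jaw":-1,"tx":1.3,"ty":0.1,"tz":2.0,"ax":0,"ay":0,"az":0},{"jaw":-1,"tx":1.8,"ty":0.2,"tz":2.6,"ax":0,"ay":0,"az":0},{"jaw":-1,"tx":2.4,"ty":0.2,"tz":3.1,"ax":0,"ay":0,"az":0},{"jaw":-1,"tx":3.0,"ty":0.3,"tz":3.5,"ax":0,"ay":0,"az":0},{"jaw":-1,"tx":3.7,"ty":0.4,"tz":3.9,"ax":0,"ay":0,"az":0},{"jaw":-1,"tx":4.3,"ty":0.4,"tz":4.2,"ax":0,"ay":0,"az":0},{"jaw":-1,"tx":5.0,"ty":0.5,"tz":4.4,"ax":0,"ay":0,"az":0}]'
python3 -m pendant '[{"jaw":-1,"tx":0.8,"ty":0.1,"tz":0.2,"ax":0,"ay":0,"az":0},{"jaw":-1,"tx":1.6,"ty":0.2,"tz":0.3,"ax":0,"ay":0,"az":0},{"jaw":-1,"tx":2.4,"ty":0.2,"tz":0.3,"ax":0,"ay":0,"az":0},{"jaw":-1,"tx":3.1,"ty":0.3,"tz":0.3,"ax":0,"ay":0,"az":0},{"jaw":-1,"tx":3.6,"ty":0.4,"tz":0.3,"ax":0,"ay":0,"az":0},{"jaw":-1,"tx":3.9,"ty":0.4,"tz":0.3,"ax":0,"ay":0,"az":0},{"jaw":-1,"tx":3.9,"ty":0.4,"tz":0.3,"ax":0,"ay":0,"az":0},{"jaw":-1,"tx":3.9,"ty":0.4,"tz":0.3,"ax":0,"ay":0,"az":0}]'
python3 - <<'E'
from rig import manip
from h import *
for n in("side","scene"):
    im=manip.get_image(n); W=cloud(im);x,y,z=W[...,0],W[...,1],W[...,2]
    P=W[(x>.62)&(x<.75)&(abs(y-.03)<.07)&(z>.07)&(z<.17)]
    a=np.radians(5.9);s=P[:,0]*np.cos(a)+P[:,1]*np.sin(a);p=np.polyfit(P[:,2],s,1);print(n,len(P),1.5708+np.arctan(p[0]))
    if n=="side":cv2.imwrite("pics/s5.png",cv2.resize(im["pixels"][120:330,170:450],None,fx=2,fy=2))
E
```

```text
clock: 7.9
position: [0.5587, 0.0136, 0.1201]
ee_rot: [0.0, -0.051, 0.999, 0.0]
contact_force: [-2.5, 0.1, 0.2]
width: 0.0175
gripper_force: 98.4
clock: 8.9
position: [0.5977, 0.0175, 0.1231]
ee_rot: [0.001, -0.051, 0.999, -0.0]
contact_force: [-0.4, -0.0, -0.5]
width: 0.0175
gripper_force: 98.3
side 1279 1.7155142991909729
scene 688 1.790734710636761
```

View pics/s5.png

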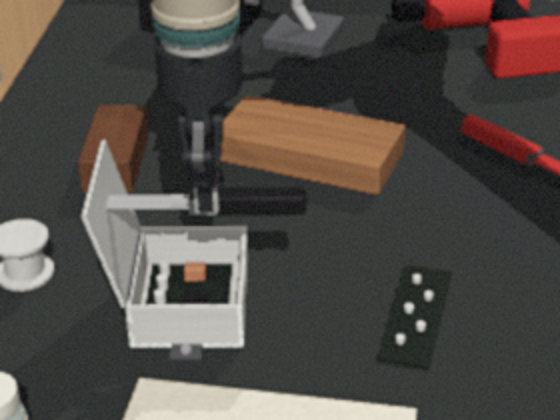

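The side crop shows the cover leaning past upright, about 1.75 rad, with the blade tip at (110,202) against it. Now I'll back off and move to the rest.

```bash
python3 -m pendant '[{"jaw":-1,"tx":-3,"ty":-0.3,"tz":0,"ax":0,"ay":0,"az":0},{"jaw":-1,"tx":-7,"ty":-0.7,"tz":0,"ax":0,"ay":0,"az":0},{"jaw":-1,"tx":-9,"ty":-4,"tz":0,"ax":0,"ay":0,"az":-3},{"jaw":-1,"tx":-9,"ty":-9,"tz":0,"ax":0,"ay":0,"az":-9},{"jaw":-1,"tx":-8,"ty":-14,"tz":0,"ax":0,"ay":0,"az":-15},{"jaw":-1,"tx":-7.2,"ty":-19,"tz":0,"ax":0,"ay":0,"az":-21.5},{"jaw":-1,"tx":-7.2,"ty":-24,"tz":0,"ax":0,"ay":0,"az":-21.5},{"jaw":-1,"tx":-7.2,"ty":-28.5,"tz":-2,"ax":0,"ay":0,"az":-21.5},{"jaw":-1,"tx":-7.2,"ty":-28.5,"tz":-4.2,"ax":0,"ay":0,"az":-21.5},{"jaw":-1,"tx":-7.2,"ty":-28.5,"tz":-4.2,"ax":0,"ay":0,"az":-21.5}]'
python3 - <<'E'
from rig import manip
from h import *
for n in("side","scene"):
    im=manip.get_image(n); W=cloud(im);v=cv2.cvtColor(im["pixels"],cv2.COLOR_BGR2HSV)[...,2];x,y,z=W[...,0],W[...,1],W[...,2]
    print(n); blobs((abs(x-.58)<.08)&(abs(y+.28)<.05)&(z>.07)&(z<.11)&(v>80),W,40)
    P=W[(x>.62)&(x<.75)&(abs(y-.03)<.07)&(z>.07)&(z<.17)]
    a=np.radians(5.9);s=P[:,0]*np.cos(a)+P[:,1]*np.sin(a);p=np.polyfit(P[:,2],s,1);print(n,len(P),1.5708+np.arctan(p[0]))
E
```

```text
clock: 10.25
position: [0.5238, -0.2674, 0.0794]
ee_rot: [-0.001, 0.137, 0.991, 0.001]
contact_force: [0.2, 0.3, -0.4]
width: 0.0176
gripper_force: 98.3
side
[303. 164.] 151 [ 575.7 -280.7] [27.6 81.8] 76.4 z [82.8 85.3 87.2]
[326. 168.] 40 [ 523.3 -257. ] [11.3 24.5] 49.1 z [ 75.9  92.7 108.4]
side 1090 1.8134021043532258
scene
[228. 343.] 536 [ 576.5 -275.4] [32.7 93.1] 74.5 z [84.5 86.5 90.3]
scene 378 1.7908397232795432
```

```bash
python3 -m pendant '[{"jaw":-1,"tx":0.2,"ty":0,"tz":-1.5,"ax":0,"ay":0,"az":0},{"jaw":-1,"tx":0.2,"ty":0,"tz":-2.5,"ax":0,"ay":0,"az":0},{"jaw":-1,"tx":0.2,"ty":0,"tz":-2.9,"ax":0,"ay":0,"az":0},{"jaw":-1,"tx":0.2,"ty":0,"tz":-3.1,"ax":0,"ay":0,"az":0},{"jaw":-1,"tx":0.2,"ty":0,"tz":-3.1,"ax":0,"ay":0,"az":0}]'
python3 -m pendant '[{"jaw":-1,"tx":0,"ty":0,"tz":-0.1,"ax":0,"ay":0,"az":0},{"jaw":-1,"tx":0,"ty":0,"tz":-0.1,"ax":0,"ay":0,"az":0},{"jaw":-1,"tx":0,"ty":0,"tz":-0.1,"ax":0,"ay":0,"az":0}]'
```

```text
clock: 10.98
position: [0.5271, -0.2675, 0.0498]
ee_rot: [0.0, 0.137, 0.991, 0.0]
contact_force: [0.5, -0.8, -0.6]
width: 0.0174
gripper_force: 98.3
clock: 11.35
position: [0.5271, -0.2676, 0.049]
ee_rot: [0.0, 0.137, 0.991, -0.0]
contact_force: [-0.2, -0.5, -0.8]
width: 0.0174
gripper_force: 98.3
```

```bash
python3 -m pendant '[{"jaw":-1,"tx":0,"ty":0,"tz":-0.1,"ax":0,"ay":0,"az":0},{"jaw":-1,"tx":0,"ty":0,"tz":-0.2,"ax":0,"ay":0,"az":0},{"jaw":-1,"tx":0,"ty":0,"tz":-0.2,"ax":0,"ay":0,"az":0},{"jaw":-1,"tx":0,"ty":0,"tz":-0.2,"ax":0,"ay":0,"az":0}]'
```

```text
clock: 11.85
position: [0.5271, -0.2675, 0.0472]
ee_rot: [0.0, 0.137, 0.991, -0.0]
contact_force: [-1.0, 0.4, 4.3]
width: 0.0177
gripper_force: 99.1
```

Contact at 4 N. Release and rise.

```bash
python3 -m pendant '[{"jaw":-0.3,"tx":0,"ty":0,"tz":0,"ax":0,"ay":0,"az":0},{"jaw":0,"tx":0,"ty":0,"tz":0,"ax":0,"ay":0,"az":0},{"jaw":0.2,"tx":0,"ty":0,"tz":0,"ax":0,"ay":0,"az":0},{"jaw":0.2,"tx":0,"ty":0,"tz":0,"ax":0,"ay":0,"az":0},{"jaw":0.2,"tx":0,"ty":0,"tz":2,"ax":0,"ay":0,"az":0},{"jaw":0.2,"tx":0,"ty":0,"tz":5,"ax":0,"ay":0,"az":0},{"jaw":0.2,"tx":0,"ty":0,"tz":10,"ax":0,"ay":0,"az":0},{"jaw":0.2,"tx":0,"ty":0,"tz":15,"ax":0,"ay":0,"az":0},{"jaw":0.2,"tx":0,"ty":0,"tz":15,"ax":0,"ay":0,"az":0},{"jaw":0.2,"tx":0,"ty":0,"tz":15,"ax":0,"ay":0,"az":0}]'
python3 - <<'E'
from rig import manip
import cv2
from h import *
im=manip.get_image("scene"); cv2.imwrite("pics/e.png",im["pixels"])
W=cloud(im);v=cv2.cvtColor(im["pixels"],cv2.COLOR_BGR2HSV)[...,2];x,y,z=W[...,0],W[...,1],W[...,2]
blobs((abs(x-.53)<.13)&(abs(y+.27)<.07)&(z>.048)&(z<.08),W,60)
E
```

```text
clock: 13.1
position: [0.5265, -0.2672, 0.1963]
ee_rot: [-0.0, 0.137, 0.991, 0.0]
contact_force: [0.1, 0.2, 0.2]
width: 0.0512
gripper_force: 0.0
[218. 334.] 1094 [ 529.8 -268.3] [ 21.5 189.4] 74.5 z [51.5 58.8 64.9]
```

View pics/e.png

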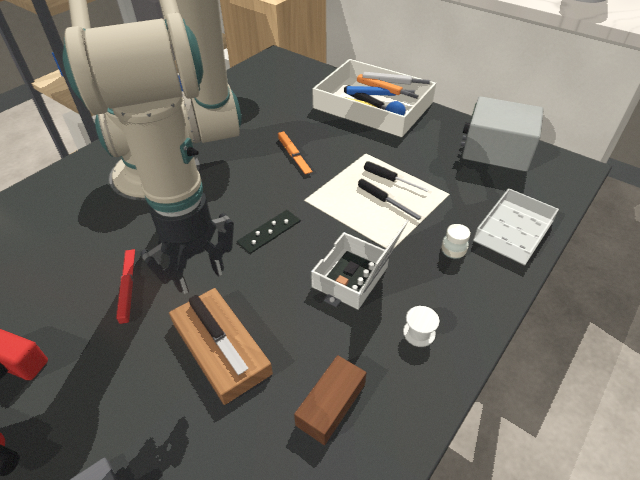

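The scene picture shows the pry flat in the middle of the rest at (218,334) and the cover leaning back at (398,243). The other things have not moved, and the gripper is clear.

```bash
python3 -c "
from rig import manip
print(manip.sign_off())"
```

```text
the job is handed in; nothing more can be done
None
```

The job is handed in, with no verdict returned: the blade levered the cover up, the cover now leans back at about 1.75 rad, the pry lies flat on the rest block, and the other things look undisturbed in the last picture.

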